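Open the board test fixture with its two release pads

TASK

Open the board test fixture on the bench: with a fingertip push its lock tab, the upright tab at the right end of the bar on the fixture's front deck, to the left as far as it goes, so that the lock blocks come out from under the pads. Then press the two black release pads down together, a fingertip on each, and keep both held down until the lid has swung up by itself and stands fully open; then let go and draw back. Grip and lift nothing, keep clear of the magnifier lamp that is swung out to the left, and leave the lid to its spring, the board in its nest and everything else on the bench where it is.

Things in the scene. Friction and masses are not known exactly. Their poses are not given: they have to be found in the camera images.
- fixture: board test fixture, fixed to the bench; light metal case, x -115 to +102 mm, y -87 to +85 mm. Origin on the bench; x points from its front (pads and lock, towards the robot) to the lid hinge at the back, y to its left. Front deck (x -115 to -31 mm) 34 mm high, black plate behind it 46 mm, top of the shut lid 66 mm; two latch hooks behind the pads reach 70 mm high at x -54 to -40 mm
- pad_left_top (a point): centre of the top of the left release pad (fixture x -84, y +30 mm, 59 mm high): flat black pad 24 x 24 mm with three small ribs, 7 mm thick. It is the front arm of a sprung rocker latch whose pivot lies 42 mm behind and 19 mm below this point; pressed, the pad goes down and tilts a little
- pad_right_top (a point): the same point of the right release pad (fixture y -30 mm): the pads' centres are 60 mm apart, with 36 mm free between them
- latch_left_joint (a joint): turn of the left rocker latch in rad: 0 at rest (sprung back up), end stop 0.28 with the pad about 12 mm down. Its hook lets go of the lid at about 0.17 (pad 7 mm down). Force on the pad 2 N at first, 4 N at the stop. While the lock is on, a block under the pad stops it at about 0.02
- latch_right_joint (a joint): the same for the right rocker latch. The lid stays shut while either hook holds it
- latch_left: left rocker latch with pad and hook; origin at its pivot, at fixture x -42, y +30 mm, 40 mm high
- latch_right: right rocker latch; origin at its pivot, at fixture x -42, y -30 mm, 40 mm high
- lock_joint (a joint): travel of the lock bar in m: 0 to 0.002 at the start (locked), 0.022 at its end stop (unlocked); grows as the tab is pushed to the fixture's left (+y). The blocks are clear of the pads from 0.019. It stays where it is left; sliding it takes about 2 N
- tab_face (a point): point on the lock tab's outer (right, -y) face, 6 mm below its top, mid-width; fixture x -92, y -72 mm (locked), 54 mm high. The tab is black, upright, 18 mm wide along x, 6 mm thick along y, from 35 to 61 mm high; a guide 40 mm high lies at its foot, else the space to its right is free. Fully pushed, this face is at y -50 mm, 8 mm outside the right pad's edge
- lock: lock bar with two blocks (under the pads when locked) and the tab; origin in the middle of the bar at deck height
- lid_joint (a joint): lid angle in rad: 0 shut, 1.4 fully open against its stop. Released, a damped spring swings it up by itself in about 3 to 4 s and keeps it there
- lid: lid: grey frame with a clear pane, 144 mm wide, 112 mm from hinge to front edge; origin on its hinge at the back (fixture x +78 mm, 62 mm high). While opening, its front edge swings in an arc up and away from the pads
- board: small green circuit board, 30 x 42 mm, loose in the nest under the lid (fixture x +20, y 0 mm, 46 mm high); origin at the centre of its underside; leave it there
- pliers: pliers with red handles, 150 mm long, lying on the light blue mat at the right; loose bystander, origin at the centre of its underside
- torque_driver: black torque screwdriver, 177 x 29 mm, lying behind the fixture to the right; loose bystander, origin at the centre of its underside
- insert_jar: small clear open jar of inserts, 44 mm across, 29 mm high, in front of the fixture, to the right; loose bystander, origin at the centre of its underside
- tweezers: light metal tweezers, 127 mm long, lying right of the fixture; loose bystander, origin at the centre of its underside
- hub: white hub blank, 37 mm across, 16 mm high, in front of the fixture; loose bystander, origin at the centre of its underside
- tape: roll of yellow tape, 78 mm across, 19 mm high, behind the fixture; loose bystander, origin at the centre of its underside
- precision_driver: small orange-handled screwdriver, 155 x 15 mm, lying at the far left; loose bystander, origin at the centre of its underside. In front of it the white magnifier lamp is clamped to the bench's front edge, 0.3 m from the robot's axis: post 0.54 m high, 70 mm thick; its arm and lens, 0.45 to 0.56 m high, are swung out to the robot's left, so lift the gripper before swinging right

How it is judged:
On the way, in this order (a step that is already met when the one before it is completed fails the run):
1. the lock tab is pushed fully to the left while the lid is shut (value of joint lock_joint above 0.0195 m and value of joint lid_joint below 0.05 rad), for 0.1 s.
2. both release pads are pressed down together by the fingers and the lid starts to rise (value of joint each of latch_left_joint, latch_right_joint above 0.12 rad and contact force between the fingers and latch_left above 0.5 N and contact force between the fingers and latch_right above 0.5 N and value of joint lid_joint above 0.05 rad), for 0.1 s.
3. the lid stands fully open while the fingers still hold both pads down (value of joint each of latch_left_joint, latch_right_joint above 0.12 rad and contact force between the fingers and latch_left above 0.5 N and contact force between the fingers and latch_right above 0.5 N and value of joint lid_joint above 1.3 rad), for 0.2 s.
At the end, for the whole second after the job is handed in: the lid stands open (over 1.3 rad) and still, both pads have sprung back up (under 0.04 rad), the lock bar is still over on the unlocked side (over 19 mm), and the board lies in its nest (value of joint lid_joint above 1.3 rad and angular speed of lid below 0.1 rad/s and value of joint each of latch_left_joint, latch_right_joint below 0.04 rad and value of joint lock_joint above 0.019 m and horizontal distance between board and fixture below 0.03 m and z of board in the frame of fixture between 0.043 and 0.051 m and linear speed of board below 0.02 m/s); the robot touches nothing.
It fails at once if the lid is pushed or pried by the robot (over 4 N) (contact force between any of the fingers, the arm and lid above 4 N).
It fails at once if the lock tab is squeezed or forced (over 40 N) (contact force between the fingers and lock above 40 N).
It fails at once if the board is shifted in its nest by over 10 mm or lifted (distance of board from where it was at the start of the episode above 0.01 m).
It fails at once if a bystander is moved by over 30 mm (distance of any of pliers, torque_driver, insert_jar, tweezers, hub, tape, precision_driver from where it was at the start of the episode above 0.03 m).
It also fails if it takes over 54 s, if anything falls off the work surface, if the arm or the gripper's body presses on something with over 40 N, if the wrist force passes 120 N, or if a joint passes its speed limit or range.

ROBOT

A 6-joint arm with a two-finger parallel gripper is mounted at the origin on a cart in front of the work surface, level with it; the furniture and walls round the work are solid. World frame = base frame: x ahead of the robot, y to its left, z up, the work surface at z = 0. Lengths are in m, angles in rad, forces in N, time in s.
With the tool pointing down it reaches from about 0.425 to 0.95 m from the base axis. Payload 3.5 kg.
Tool frame: the origin (TCP) lies at the very end of the fingers, on their centre line; the grasp point (between the pads) lies 19 mm behind it (ctrl.grip_point_offset is the distance from the TCP to the grasp point, in m); z points along the fingers, y is the line along which they close (so a half turn about z gives the same grasp; the last joint's range is limited). The gripper opens to 85 mm and grips with 20 to 120 N. Pads are 22 mm wide; open, the fingers measure 114 mm over their backs; the gripper's body (76 mm by 85 mm) begins 54 mm behind the grasp point. The pads swing forward as they close: fully open they stand 13 mm farther back than shut.
Start: joints at [-1.484, 0.286, 1.577, -0, 1.279, -0.15], TCP at [0.158, -0.656, 0.231] pointing down, gripper open.
Joint ranges: [-2.77, 2.77], [-0.9, 2.22], [0.21, 2.48], [-1.53, 4.67], [0.24, 2.81], [-2.84, 2.84]. Speed limits (rad/s): [2.79, 2.79, 3.14, 3.14, 3.14, 3.14].

INTERFACE

Orientations are given as a unit quaternion [x, y, z, w].
In Python, from plant import telemetry, vision, ctrl gives the robot as it stands.
- The arm moves only by the tool arm_command, never from a script. Its argument "series" is one flat list of numbers, 7 for each row, row after row: the shift along the tool's x, y, z in cm, then the turn, a rotation vector about the tool's x, y, z in degrees, then the closure, from 0 (fully open) to 1 (shut). A call has 1 to 10 rows; each row is the pose to reach, as a shift and turn from the pose commanded when the call began, along the tool's axes at that moment; what a row does not reach only later rows make up. A row lasts 1/12 s, in which the tool goes at most 41.7 mm and 7.16 degrees, less where a joint would pass 70% of its speed; a pose out of reach is approached as far as the arm can. A call with a gripper value outside its range is refused whole. The fingers move at their own pace and stop on an object; "force" is the grip in N (left out, the last holds). Time passes only in rows, so rows that repeat a pose let the fingers close. It gives the time, the measured TCP pose, the force, the opening and the grip force at its end, in the units of the state.
- telemetry.get_state(): the state, without advancing time (a new reading comes with each control period).
- vision.read_camera(name): name is "scene" or "top" or "wrist"; returns a dict with "color" (480x640x3 uint8, blue, green, red), "K" (3x3 intrinsics, pixels), "rvec" (rotation vector, rad) and "tvec" (3), from world to camera coordinates, as OpenCV has them; the wrist camera has in their place "T_tool_cam" (4x4, takes a point from camera to tool coordinates, whose origin is the TCP and whose axes are the flange's). Camera axes: x right, y down, z forward; pixel columns grow to the right and rows downward; lengths in m; the calibration is good to about 2 mm. A picture is of the moment at which its call begins: read the wrist's pose just before it. There is no depth.
- ctrl.sign_off(): hands the job in; it is judged then, once.
The state is a dict: "time": time; "qpos": joint angles; "dq": joint speeds; "joint_efforts": joint torques, N m; "eef_pos": TCP position; "tcp_rot": TCP orientation; "contact_force": force on the tool from outside, world axes, zero at the start; "wrist_torque": the same for the moment, N m; "opening": opening from 0.0 (shut) to 1.0 (fully open); "finger_force": force on a finger pad.
Only numpy, scipy, OpenCV 4.12 (cv2) and the standard library are available. Lean on these libraries where they do the work, as an engineer would, in place of code of your own. Each camera call takes 0.05 s, during which the arm holds its last target. There are 200 camera calls.

## Working session

There is one attempt and no reset: what is moved stays moved. The work goes in short steps, Python scripts to look and compute and a tool call to move; the robot and the scene stay as the last step left them, time stands still between calls to the robot, and variables do not carry over. Pictures are saved under pics/ and viewed, at most 10 in all, crops included, and the job is handed in when it is done.

Besides the shell and the picture viewer there is one more tool, called after ">>>" as name(argument=value, ...), one argument or row to a line, values as JSON. arm_command: Moves the arm, as the interface text tells. Its arguments: {"type":"object","properties":{"series":{"type":"array","items":{"type":"number"}},"force":{"type":"number"}},"required":["series"]}

```bash
mkdir -p pics
cat > h.py <<'E'
import numpy as np, cv2
from plant import telemetry, vision, ctrl
from scipy.spatial.transform import Rotation as R
E
python3 - <<'E'
from h import *
s=telemetry.get_state()
print(s['time'],s['eef_pos'],s['tcp_rot'],s['opening'],R.from_quat(s['tcp_rot']).as_matrix().round(3))
for n in('top','scene'):
    c=vision.read_camera(n); cv2.imwrite(f'pics/{n}0.png',c['color']); np.savez(f'{n}.npz',**c)
    print(c['K'].tolist(),(-cv2.Rodrigues(c['rvec'])[0].T@np.ravel(c['tvec'])).round(3))
E
```

```text
0.0 [ 0.15832072 -0.65550445  0.229955  ] [ 9.92999074e-01  1.18116369e-01  2.51437875e-05 -1.16659432e-03] 0.9996223950967177 [[ 0.972  0.235 -0.   ]
 [ 0.235 -0.972  0.002]
 [ 0.    -0.002 -1.   ]]
[[540.1014307568526, 0.0, 324.00723470937044], [0.0, 540.1014307568526, 243.67217814144595], [0.0, 0.0, 1.0]] [ 0.512 -0.092  1.119]
[[436.05160923777345, 0.0, 321.2422095219358], [0.0, 436.05160923777345, 237.20324085393432], [0.0, 0.0, 1.0]] [ 0.215 -0.766  0.416]
```

View pics/top0.png

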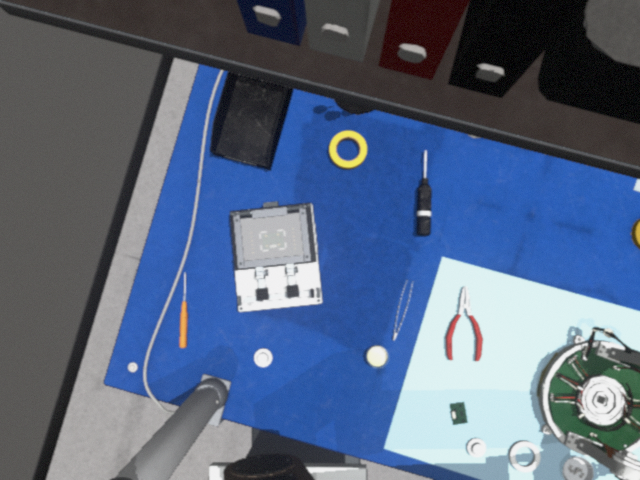

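View pics/scene0.png

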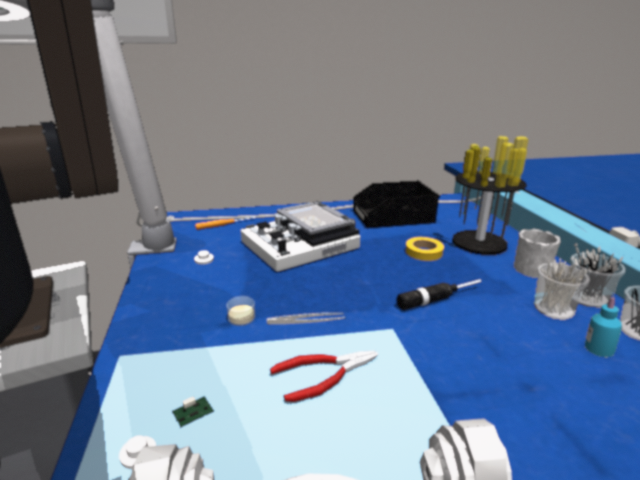

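The top view shows the fixture at columns 230–322 and rows 203–312, with pads near (262,294) and (292,291) and the tab near (315,294). The lamp post is at (215,390). I'll enlarge that part.

Run:
```python
from h import *
i=cv2.imread('pics/top0.png')[195:320,220:335]
cv2.imwrite('pics/crop0.png',cv2.resize(i,None,fx=4.8,fy=4.8,interpolation=cv2.INTER_CUBIC))
```

```text
(no output)
```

View pics/crop0.png

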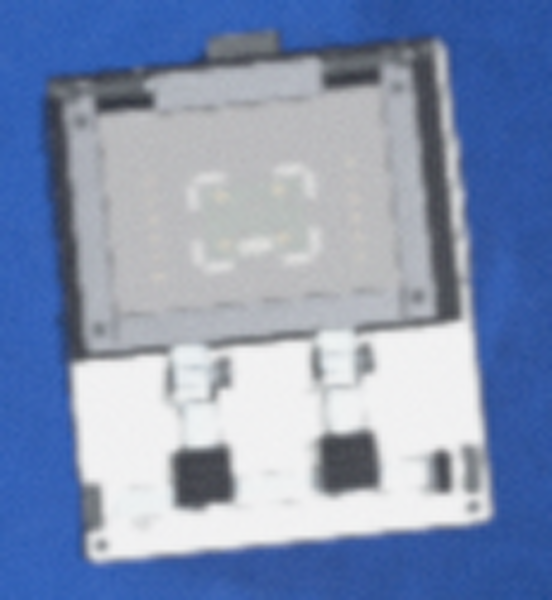

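The crop shows the left pad at crop (203,474), the right pad at (348,461) and the tab at (441,470). The front deck corners are at (87,561) and (493,522). I'll fit the pose from these.

```bash
cat >> h.py <<'E'
from scipy.optimize import least_squares
def fit(c,P,uv):
    C=lambda p:np.c_[P[:,:2]@R.from_euler('z',p[2]).as_matrix()[:2,:2].T+p[:2],P[:,2]]
    f=lambda p:(cv2.projectPoints(C(p),c['rvec'],c['tvec'],c['K'],None)[0][:,0]-uv).ravel()
    r=least_squares(f,[.5,.05,0]); return r.x,f(r.x).reshape(-1,2)
E
python3 - <<'E'
from h import *
c=np.load('top.npz')
P=np.array([[-84,30,59],[-84,-30,59],[-92,-68.5,61],[-115,85,34],[-115,-87,34]])/1e3
uv=np.array([[203,474],[348,461],[441,470],[87,561],[493,522]])/4.8+[220,195]-.4
p,r=fit(c,P,uv);print(p,r.round(2))
M=R.from_euler('z',p[2]).as_matrix()
for n,q in dict(padL=[-84,30,59],padR=[-84,-30,59],mid=[-84,0,59],tab=[-92,-72,54]).items(): print(n,(M@np.array(q)/1e3+[*p[:2],0]).round(4))
s=telemetry.get_state();Rt=R.from_quat(s['tcp_rot']).as_matrix()
w=vision.read_camera('wrist')
print(w['T_tool_cam'].round(3).tolist(), w['K'][0])
E
```

```text
[0.58500735 0.02746693 0.10112215] [[-0.34  0.12]
 [-0.09 -0.13]
 [ 0.45  0.19]
 [-0.48 -0.02]
 [ 0.46 -0.18]]
padL [0.4984 0.0488 0.059 ]
padR [ 0.5045 -0.0109  0.059 ]
mid [0.5014 0.019  0.059 ]
tab [ 0.5007 -0.0535  0.054 ]
[[-0.0, -0.944, -0.329, 0.085], [1.0, -0.0, 0.0, 0.001], [-0.0, -0.329, 0.944, -0.144], [0.0, 0.0, 0.0, 1.0]] [405.83334671   0.         320.62724777]
```

The fit residual is under 0.5 px: fixture at (0.585, 0.0275), yaw 0.101 rad. Next I move above the free space right of the tab, with the fingers shut.

>>> arm_command(
  series=[4,-4,0,0,0,1,1,7,-7.1,0,0,0,2,1,10,-10.2,0,0,0,3,1,13,-13.2,0,0,0,4,1,16,-16.2,0,0,0,5,1,19,-19.3,0,0,0,6,1,22,-22.3,0,0,0,7,1,25,-25.4,0,0,0,7.8,1,28,-28.4,0,0,0,7.8,1,28,-28.4,0,0,0,7.8,1],
  force=20,
)

```text
time: 0.98
eef_pos: [0.365, -0.3108, 0.231]
tcp_rot: [0.999, 0.051, 0.0, -0.001]
contact_force: [0.9, -1.2, 0.0]
opening: 0.003
finger_force: 0.0
```

```bash
cat >> h.py <<'E'
p0=np.array([.58501,.02747,.10112])
M0=R.from_euler('z',p0[2]).as_matrix()
def st(tgt=None):
    s=telemetry.get_state();T=R.from_quat(s['tcp_rot']).as_matrix();e=np.array(s['eef_pos'])
    print('t',round(s['time'],2),'fixt mm',((e-[*p0[:2],0])@M0*1e3).round(1),'open',round(s['opening'],3),'F fix',(np.array(s['contact_force'])@M0).round(2),'q',np.round(s['qpos'],2))
    print('turn deg',np.degrees(R.from_matrix(T.T@M0@np.diag([1,-1,-1])).as_rotvec()).round(2))
    if tgt is not None: print('move cm',((M0@np.array(tgt)/1e3+[*p0[:2],0]-e)@T*100).round(2))
    return s
E
python3 -c "
from h import *
st([-92,-99,150])"
```

```text
t 0.98 fixt mm [-253.  -314.4  231. ] open 0.003 F fix [ 0.79 -1.25  0.03] q [-0.92 -0.16  2.04  0.    1.26  0.55]
turn deg [-0.08 -0.03  0.09]
move cm [ 16.13 -21.5    8.14]
```

>>> arm_command(
  series=[2,-2.7,0.5,0,0,0,1,4,-5.4,1,0,0,0,1,6,-8,2,0,0,0,1,8,-10.7,3,0,0,0,1,10,-13.4,4,0,0,0,1,12,-16,5,0,0,0,1,14,-18.7,6,0,0,0,1,16.1,-21.5,7,0,0,0,1,16.1,-21.5,8.1,0,0,0,1,16.1,-21.5,8.1,0,0,0,1],
)

```text
time: 1.82
eef_pos: [0.5012, -0.0822, 0.1475]
tcp_rot: [0.999, 0.052, -0.003, -0.001]
contact_force: [-0.5, -0.3, 0.7]
opening: 0.002
finger_force: 0.0
```

```bash
python3 -c "
from h import *
st([-92,-99,46])
c=vision.read_camera('wrist');cv2.imwrite('pics/w1.png',c['color'])"
```

```text
t 1.82 fixt mm [ -94.4 -100.6  147.5] open 0.002 F fix [-0.52 -0.29  0.67] q [-0.36  0.01  2.05 -0.    1.09  1.1 ]
turn deg [-0.12  0.28  0.18]
move cm [ 0.29 -0.14 10.15]
```

View pics/w1.png

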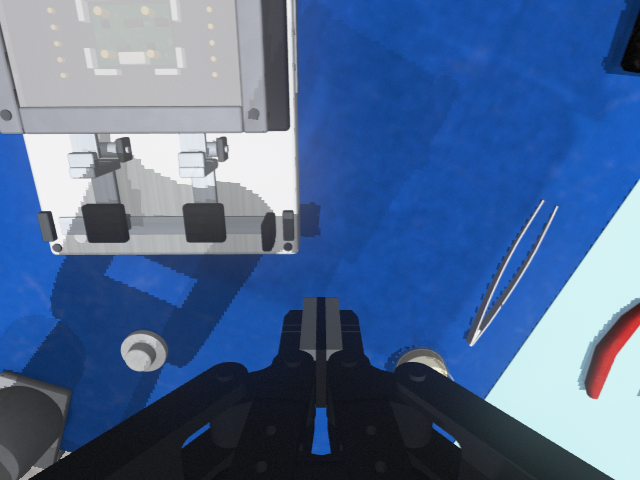

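The wrist view shows the pads at (105,223) and (204,223), the tab top at (268,231) and the deck's front right corner at (298,253). I'll check the fit against these.

Run:
```python
from h import *
s=telemetry.get_state();c=vision.read_camera('wrist')
T=np.eye(4);T[:3,:3]=R.from_quat(s['tcp_rot']).as_matrix();T[:3,3]=s['eef_pos']
W=np.linalg.inv(T@c['T_tool_cam'])
d=dict(K=c['K'],rvec=cv2.Rodrigues(W[:3,:3])[0],tvec=W[:3,3])
P=np.array([[-84,30,59],[-84,-30,59],[-92,-68.5,61],[-115,-87,34]])/1e3
p,r=fit(d,P,np.array([[105,223],[204,223],[268,231],[298,253.]]));print(p-p0,r.round(1))
```

```text
[ 0.00065363 -0.00040093  0.01819836] [[-1.1 -0.1]
 [-1.  -1.7]
 [-0.7  2.9]
 [ 3.2 -1. ]]
```

The two cameras agree within 1 mm. Now I lower beside the tab.

>>> arm_command(
  series=[0.3,-0.1,2.5,0,0,0,1,0.3,-0.1,5,0,0,0,1,0.3,-0.1,7.5,0,0,0,1,0.3,-0.1,9,0,0,0,1,0.3,-0.1,10.1,0,0,0,1,0.3,-0.1,10.1,0,0,0,1,0.3,-0.1,10.1,0,0,0,1],
)

```text
time: 2.5
eef_pos: [0.5055, -0.084, 0.0499]
tcp_rot: [0.999, 0.05, 0.0, 0.0]
contact_force: [-0.5, -0.4, -0.0]
opening: 0.001
finger_force: 0.0
```

```bash
python3 -c "
from h import *
st([-92,-64.5,46])"
```

```text
t 2.5 fixt mm [ -90.3 -102.8   49.9] open 0.001 F fix [-0.53 -0.32 -0.03] q [-0.36  0.16  2.09 -0.    0.89  1.11]
turn deg [ 0.01 -0.02 -0.11]
move cm [-0.18 -3.83  0.38]
```

>>> arm_command(
  series=[0,-0.4,0.2,0,0,0,1,0,-0.8,0.3,0,0,0,1,0,-1.2,0.3,0,0,0,1,0,-1.6,0.3,0,0,0,1,0,-2.0,0.3,0,0,0,1,0,-2.4,0.3,0,0,0,1,0,-2.6,0.3,0,0,0,1,0,-2.6,0.3,0,0,0,1],
)

```text
time: 3.17
eef_pos: [0.503, -0.0566, 0.0466]
tcp_rot: [0.999, 0.051, 0.0, 0.0]
contact_force: [-0.2, 0.3, -0.1]
opening: 0.001
finger_force: 0.0
```

```bash
python3 -c "
from h import *
st([-92,-62,46])"
```

```text
t 3.17 fixt mm [-90.1 -75.4  46.6] open 0.001 F fix [-0.2   0.29 -0.13] q [-0.31  0.16  2.11  0.    0.88  1.16]
turn deg [ 0.   -0.03  0.  ]
move cm [-0.19 -1.34  0.06]
```

>>> arm_command(
  series=[0,-0.2,0,0,0,0,1,0,-0.4,0,0,0,0,1,0,-0.6,0,0,0,0,1,0,-0.7,0,0,0,0,1],
)

```text
time: 3.5
eef_pos: [0.5023, -0.0501, 0.0465]
tcp_rot: [0.999, 0.05, 0.0, 0.0]
contact_force: [0.1, -2.0, 0.3]
opening: 0.0
finger_force: 0.8
```

```bash
python3 -c "
from h import *
st([-92,-62,46])
c=vision.read_camera('wrist');cv2.imwrite('pics/w2.png',c['color'][150:450,120:420].repeat(2,0).repeat(2,1))"
```

```text
t 3.5 fixt mm [-90.2 -68.8  46.5] open 0.0 F fix [-0.1  -1.98  0.34] q [-0.3   0.15  2.11 -0.    0.88  1.17]
turn deg [ 0.01 -0.02 -0.03]
move cm [-0.18 -0.68  0.05]
```

View pics/w2.png

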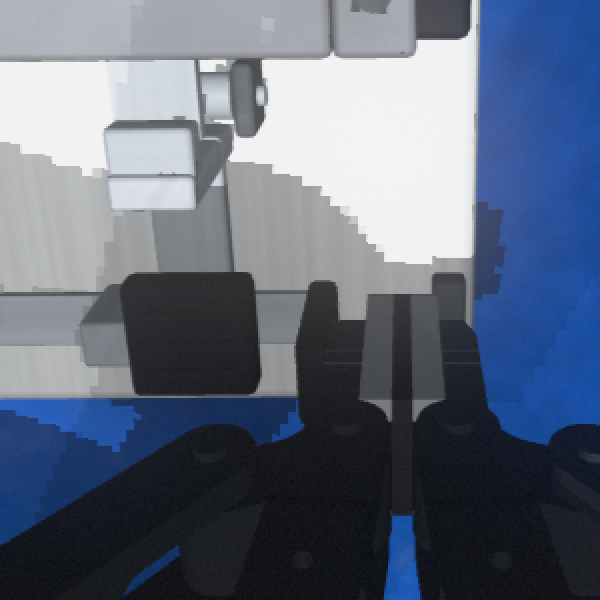

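The finger is on the tab, and the lock block shows left of the right pad at crop (100,330). I push on to the stop while watching the force.

>>> arm_command(
  series=[0,-0.2,0,0,0,0,1,0,-0.4,0,0,0,0,1,0,-0.4,0,0,0,0,1],
)

```text
time: 3.8
eef_pos: [0.5017, -0.0459, 0.0463]
tcp_rot: [0.999, 0.05, 0.0, -0.0]
contact_force: [-0.7, 0.0, 0.4]
opening: 0.001
finger_force: 0.4
```

>>> arm_command(
  series=[0,-0.1,0,0,0,0,1,0,-0.2,0,0,0,0,1,0,-0.2,0,0,0,0,1],
)

```text
time: 4.05
eef_pos: [0.5015, -0.0445, 0.0463]
tcp_rot: [0.999, 0.051, 0.0, 0.001]
contact_force: [0.3, -3.3, 0.1]
opening: 0.001
finger_force: 1.7
```

>>> arm_command(
  series=[0,-0.1,0,0,0,0,1,0,-0.1,0,0,0,0,1,0,-0.1,0,0,0,0,1],
)

```text
time: 4.3
eef_pos: [0.5016, -0.0444, 0.0465]
tcp_rot: [0.999, 0.051, 0.0, 0.001]
contact_force: [0.1, -6.8, 0.7]
opening: 0.003
finger_force: 3.2
```

>>> arm_command(
  series=[0,-0.1,0,0,0,0,1,0,-0.1,0,0,0,0,1,0,-0.1,0,0,0,0,1],
)

```text
time: 4.55
eef_pos: [0.5017, -0.0443, 0.0465]
tcp_rot: [0.999, 0.051, 0.0, 0.002]
contact_force: [0.2, -9.4, -1.8]
opening: -0.003
finger_force: 4.7
```

```bash
python3 -c "
from h import *
st([-92,-62,46])"
```

```text
t 4.55 fixt mm [-90.2 -63.   46.5] open -0.003 F fix [-0.71 -9.38 -1.84] q [-0.29  0.15  2.11 -0.01  0.87  1.18]
turn deg [ 0.26 -0.02  0.06]
move cm [-0.18 -0.1   0.05]
```

The force climbs to 9 N with no further motion, so the end stop is reached. I back away to the right and rise.

>>> arm_command(
  series=[0,0.6,0,0,0,0,1,0,1.2,0,0,0,0,1,0,2,0,0,0,0,1,0,2,-2,0,0,0,1,0,2,-5,0,0,0,1,0,2,-7,0,0,0,1,0,2,-7,0,0,0,0.46,0,2,-7,0,0,0,0.46,0,2,-7,0,0,0,0.46,0,2,-7,0,0,0,0.46],
)

```text
time: 5.38
eef_pos: [0.5021, -0.0617, 0.1146]
tcp_rot: [0.999, 0.05, -0.002, -0.001]
contact_force: [-0.2, 1.2, 0.2]
opening: 0.536
finger_force: 0.0
```

```bash
python3 -c "
from h import *
st([-88,0,100])"
```

```text
t 5.38 fixt mm [-91.5 -80.4 114.6] open 0.536 F fix [-0.07  1.19  0.18] q [-0.32  0.05  2.08  0.    1.02  1.15]
turn deg [-0.09  0.17 -0.03]
move cm [ 0.35 -8.03  1.47]
```

>>> arm_command(
  series=[0.1,-2.5,0,0,0,0,0.46,0.2,-5,0,0,0,0,0.46,0.3,-7,0.5,0,0,0,0.46,0.3,-8,1,0,0,0,0.46,0.3,-8,1.5,0,0,0,0.46,0.3,-8,1.5,0,0,0,0.46,0.3,-8,1.5,0,0,0,0.46,0.3,-8,1.5,0,0,0,0.46],
)

```text
time: 6.05
eef_pos: [0.4984, 0.0169, 0.1011]
tcp_rot: [0.999, 0.05, -0.0, 0.0]
contact_force: [0.8, 0.1, 0.3]
opening: 0.536
finger_force: 0.0
```

```bash
python3 -c "
from h import *
st([-88,0,70])
c=vision.read_camera('wrist');cv2.imwrite('pics/w3.png',c['color'])"
```

```text
t 6.05 fixt mm [-87.3  -1.8 101.1] open 0.536 F fix [0.84 0.05 0.35] q [-0.17  0.05  2.1  -0.    0.99  1.3 ]
turn deg [ 0.01  0.02 -0.08]
move cm [-0.07 -0.18  3.11]
```

View pics/w3.png

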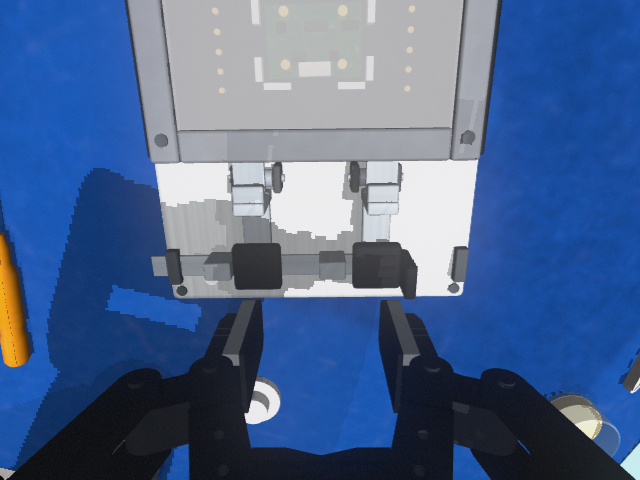

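The tab is now at (409,273), and the lock blocks at (217,265) and (332,264) are clear of the pads at (257,266) and (377,265). The fingertips are about 57 mm apart and nearly centred, so I correct 2 mm to the left and descend.

>>> arm_command(
  series=[0,-0.2,1,0,0,0,0.44,0,-0.2,2,0,0,0,0.44,0,-0.2,3,0,0,0,0.44,0,-0.2,3.5,0,0,0,0.44,0,-0.2,3.8,0,0,0,0.44,0,-0.2,3.8,0,0,0,0.44],
)

```text
time: 6.6
eef_pos: [0.4972, 0.0199, 0.062]
tcp_rot: [0.999, 0.05, -0.001, -0.0]
contact_force: [0.9, -0.2, 0.4]
opening: 0.562
finger_force: 0.0
```

>>> arm_command(
  series=[0,0,0.2,0,0,0,0.44,0,0,0.4,0,0,0,0.44,0,0,0.4,0,0,0,0.44,0,0,0.4,0,0,0,0.44],
)

```text
time: 6.93
eef_pos: [0.4982, 0.0198, 0.0595]
tcp_rot: [0.999, 0.05, 0.0, 0.0]
contact_force: [-0.0, -1.6, 0.2]
opening: 0.562
finger_force: 0.0
```

```bash
python3 -c "
from h import *
st([-88,0,50])"
```

```text
t 6.93 fixt mm [-87.1   1.1  59.5] open 0.562 F fix [-0.21 -1.59  0.19] q [-0.16  0.12  2.12  0.    0.9   1.31]
turn deg [ 0.01 -0.02 -0.02]
move cm [-0.09  0.11  0.95]
```

>>> arm_command(
  series=[0,0.1,0.2,0,0,0,0.44,0,0.1,0.4,0,0,0,0.44,0,0.1,0.5,0,0,0,0.44,0,0.1,0.5,0,0,0,0.44],
)

```text
time: 7.27
eef_pos: [0.4979, 0.0185, 0.0548]
tcp_rot: [0.999, 0.05, -0.001, 0.0]
contact_force: [-3.5, 0.3, 4.7]
opening: 0.558
finger_force: 2.6
```

>>> arm_command(
  series=[0,0,0.2,0,0,0,0.44,0,0,0.4,0,0,0,0.44,0,0,0.4,0,0,0,0.44],
)

```text
time: 7.52
eef_pos: [0.4963, 0.0184, 0.0505]
tcp_rot: [0.999, 0.051, -0.003, 0.0]
contact_force: [-6.1, -2.9, 7.9]
opening: 0.561
finger_force: 4.7
```

>>> arm_command(
  series=[0,0,0.2,0,0,0,0.44,0,0,0.4,0,0,0,0.44,0,0,0.4,0,0,0,0.44],
)

```text
time: 7.77
eef_pos: [0.4951, 0.0183, 0.0461]
tcp_rot: [0.999, 0.051, -0.005, 0.0]
contact_force: [-10.1, -3.4, 8.8]
opening: 0.557
finger_force: 5.8
```

```bash
python3 -c "
from h import *
st([-88,0,46])
c=vision.read_camera('wrist');cv2.imwrite('pics/w4.png',c['color'])"
```

```text
t 7.77 fixt mm [-90.3  -0.   46.1] open 0.557 F fix [-10.42  -2.32   8.75] q [-0.17  0.14  2.13 -0.    0.88  1.3 ]
turn deg [0.   0.53 0.05]
move cm [ 0.23 -0.    0.  ]
```

View pics/w4.png

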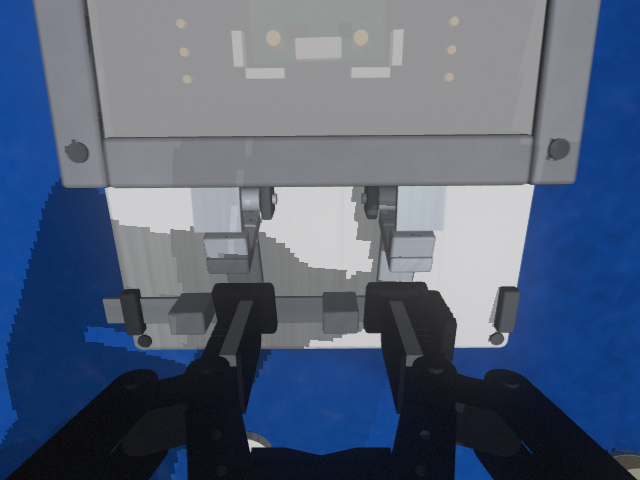

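The fingers sit on both pads, which are pressed about 10 mm down. I hold and watch, easing 2 mm to the front.

>>> arm_command(
  series=[-0.1,0,0.1,0,0,0,0.44,-0.2,0,0.1,0,0,0,0.44,-0.2,0,0.1,0,0,0,0.44,-0.2,0,0.1,0,0,0,0.44,-0.2,0,0.1,0,0,0,0.44,-0.2,0,0.1,0,0,0,0.44,-0.2,0,0.1,0,0,0,0.44,-0.2,0,0.1,0,0,0,0.44,-0.2,0,0.1,0,0,0,0.44,-0.2,0,0.1,0,0,0,0.44],
)

```text
time: 8.65
eef_pos: [0.4951, 0.0182, 0.046]
tcp_rot: [0.999, 0.051, -0.002, 0.0]
contact_force: [-6.6, -1.0, 10.3]
opening: 0.56
finger_force: 5.1
```

```bash
python3 -c "
from h import *
st()
c=vision.read_camera('wrist');cv2.imwrite('pics/w5.png',c['color'])"
```

```text
t 8.65 fixt mm [-90.4  -0.1  46. ] open 0.56 F fix [-6.71 -0.37 10.26] q [-0.17  0.14  2.13 -0.    0.88  1.3 ]
turn deg [0.02 0.23 0.02]
```

View pics/w5.png

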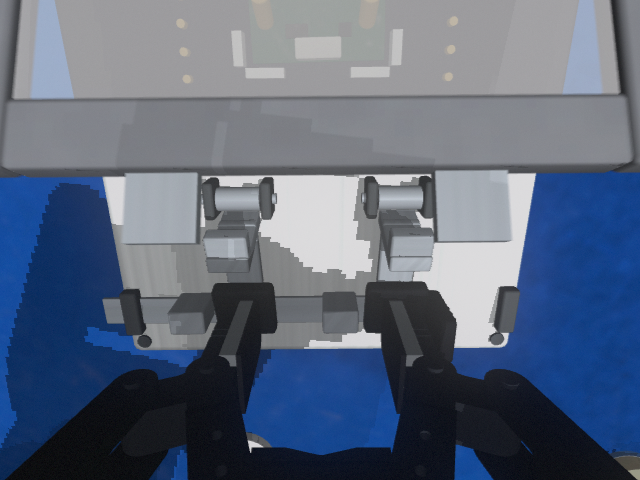

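The lid's front edge, at row 100–170, has grown, so the lid is rising. I keep holding.

>>> arm_command(
  series=[0,0,0,0,0,0,0.44,0,0,0,0,0,0,0.44,0,0,0,0,0,0,0.44,0,0,0,0,0,0,0.44,0,0,0,0,0,0,0.44,0,0,0,0,0,0,0.44,0,0,0,0,0,0,0.44,0,0,0,0,0,0,0.44,0,0,0,0,0,0,0.44,0,0,0,0,0,0,0.44],
)

```text
time: 9.53
eef_pos: [0.495, 0.0183, 0.046]
tcp_rot: [0.999, 0.051, -0.002, 0.0]
contact_force: [-7.0, -1.8, 9.2]
opening: 0.557
finger_force: 5.1
```

>>> arm_command(
  series=[0,0,0,0,0,0,0.44,0,0,0,0,0,0,0.44,0,0,0,0,0,0,0.44,0,0,0,0,0,0,0.44,0,0,0,0,0,0,0.44,0,0,0,0,0,0,0.44,0,0,0,0,0,0,0.44,0,0,0,0,0,0,0.44,0,0,0,0,0,0,0.44,0,0,0,0,0,0,0.44],
)

```text
time: 10.37
eef_pos: [0.4951, 0.0182, 0.0461]
tcp_rot: [0.999, 0.051, -0.002, 0.0]
contact_force: [-6.9, -2.4, 9.5]
opening: 0.561
finger_force: 5.1
```

>>> arm_command(
  series=[0,0,0,0,0,0,0.44,0,0,0,0,0,0,0.44,0,0,0,0,0,0,0.44,0,0,0,0,0,0,0.44,0,0,0,0,0,0,0.44,0,0,0,0,0,0,0.44,0,0,0,0,0,0,0.44,0,0,0,0,0,0,0.44,0,0,0,0,0,0,0.44,0,0,0,0,0,0,0.44],
)

```text
time: 11.2
eef_pos: [0.495, 0.0183, 0.046]
tcp_rot: [0.999, 0.051, -0.002, 0.0]
contact_force: [-7.4, -1.6, 9.2]
opening: 0.559
finger_force: 5.1
```

>>> arm_command(
  series=[0,0,0,0,0,0,0.44,0,0,0,0,0,0,0.44,0,0,0,0,0,0,0.44,0,0,0,0,0,0,0.44,0,0,0,0,0,0,0.44,0,0,0,0,0,0,0.44,0,0,0,0,0,0,0.44,0,0,0,0,0,0,0.44,0,0,0,0,0,0,0.44,0,0,0,0,0,0,0.44],
)

```text
time: 12.03
eef_pos: [0.495, 0.0183, 0.046]
tcp_rot: [0.999, 0.051, -0.002, 0.0]
contact_force: [-6.1, -1.3, 8.4]
opening: 0.557
finger_force: 5.1
```

>>> arm_command(
  series=[0,0,0,0,0,0,0.44,0,0,0,0,0,0,0.44,0,0,0,0,0,0,0.44,0,0,0,0,0,0,0.44,0,0,0,0,0,0,0.44,0,0,0,0,0,0,0.44,0,0,0,0,0,0,0.44,0,0,0,0,0,0,0.44,0,0,0,0,0,0,0.44,0,0,0,0,0,0,0.44],
)

```text
time: 12.87
eef_pos: [0.495, 0.0183, 0.046]
tcp_rot: [0.999, 0.051, -0.002, 0.0]
contact_force: [-5.8, -1.4, 8.5]
opening: 0.564
finger_force: 5.1
```

```bash
python3 -c "
from h import *
st()
a=vision.read_camera('scene')['color'][130:350,130:430]
b=vision.read_camera('wrist')['color'][:,::1]
b=cv2.resize(b,(400,300));a=cv2.resize(a,(400,293))
cv2.imwrite('pics/s6.png',np.hstack([a,b[:293]]))"
```

```text
t 12.87 fixt mm [-90.4  -0.1  46. ] open 0.564 F fix [-5.93 -0.84  8.47] q [-0.17  0.14  2.13 -0.    0.88  1.3 ]
turn deg [0.02 0.24 0.02]
```

View pics/s6.png

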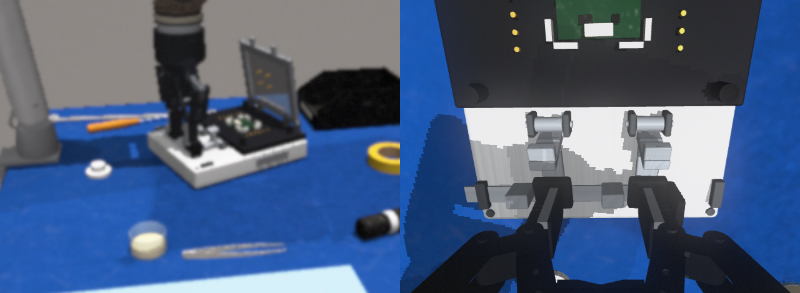

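The scene view shows the lid standing upright and the board in its nest, with the fingers still on the pads. I hold about another second, then let go straight up.

>>> arm_command(
  series=[0,0,0,0,0,0,0.44,0,0,0,0,0,0,0.44,0,0,0,0,0,0,0.44,0,0,0,0,0,0,0.44,0,0,0,0,0,0,0.44,0,0,0,0,0,0,0.44,0,0,0,0,0,0,0.44,0,0,0,0,0,0,0.44,0,0,0,0,0,0,0.44,0,0,0,0,0,0,0.44],
)

```text
time: 13.8
eef_pos: [0.4951, 0.0183, 0.0461]
tcp_rot: [0.999, 0.051, -0.002, 0.0]
contact_force: [-5.9, -1.1, 9.0]
opening: 0.563
finger_force: 5.1
```

>>> arm_command(
  series=[0,0,-0.5,0,0,0,0.44,0,0,-1,0,0,0,0.44,0,0,-1.5,0,0,0,0.44,0,0,-2.5,0,0,0,0.44,0,0,-4,0,0,0,0.44,0,0,-6,0,0,0,0.44,-1,0,-8,0,0,0,0.44,-2,0,-9,0,0,0,0.44,-2,0,-9,0,0,0,0.44,-2,0,-9,0,0,0,0.44],
)

```text
time: 14.63
eef_pos: [0.4763, 0.0166, 0.1359]
tcp_rot: [0.999, 0.05, 0.001, 0.0]
contact_force: [0.3, -0.6, 0.2]
opening: 0.555
finger_force: 0.0
```

>>> arm_command(
  series=[0,0,0,0,0,0,0.44,0,0,0,0,0,0,0.44,0,0,0,0,0,0,0.44,0,0,0,0,0,0,0.44,0,0,0,0,0,0,0.44,0,0,0,0,0,0,0.44],
)

```text
time: 15.13
eef_pos: [0.4762, 0.0166, 0.1349]
tcp_rot: [0.999, 0.05, -0.0, -0.0]
contact_force: [-0.5, 0.5, -0.2]
opening: 0.558
finger_force: 0.0
```

```bash
python3 -c "
from h import *
st()
b=vision.read_camera('wrist')['color'];a=vision.read_camera('scene')['color'][130:350,130:430]
b=cv2.resize(b,(400,300));a=cv2.resize(a,(400,293))
cv2.imwrite('pics/s7.png',np.hstack([a,b[:293]]))"
```

```text
t 15.13 fixt mm [-109.4    0.2  134.9] open 0.558 F fix [-0.45  0.53 -0.18] q [-0.18 -0.05  2.14  0.    1.06  1.29]
turn deg [-0.01  0.04 -0.03]
```

View pics/s7.png

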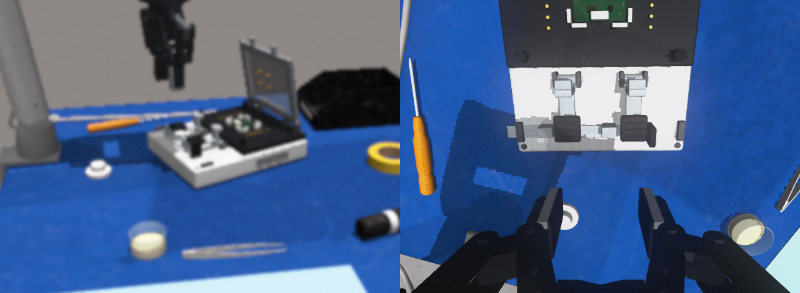

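The lid stands open, the pads are back up, the lock is over to the left, and the gripper is clear.

```bash
python3 -c "
from h import *
print(ctrl.sign_off())"
```

```text
the job is handed in; nothing more can be done
None
```

I pushed the lock tab left to its stop, held both pads down until the lid had swung up and stood open, then let go and drew back; I handed the job in at about 15 s of the 54 s allowed, and no verdict was shown.

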